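Snap the box cutter into its safety case

TASK

Put the yellow box cutter away in its black safety case: pull the orange cap off along its rails by the bar on top, all the way back, then lay the cutter flat in the cradle, same side up as it lies now, with its blade end toward the cap, and let go of it. Then push the cap over the blade end until it snaps fully home. Set the cutter down rather than dropping it, and leave the red tin and the marker where they are.

Things in the scene. Friction and masses are not known exactly. Their poses are not given: they have to be found in the camera images.
- case: Black safety case, fixed to the table. Base plate 90 mm (x) by 320 mm (y, -110 to +210 mm), 10 mm thick; origin on the table top, z up; the cap slides off toward +y. Home, the cap covers y 0 to 95 mm, fully back y 110 to 205 mm. Grey ball-catch housings beside the cap at x = +-53, y = 55 mm, 29 mm high.
- cradle (a point): On the cradle floor, 10 mm above the table, at case x 0, y -7.5 mm: the point for the cutter's middle; axes as the case's. The open cradle is 44 mm wide inside (x) and 185 mm long (case y -100 to +85), walls 4 mm thick, 11 mm above the floor. The side walls are left out between case y -55 and +35 mm as finger gaps.
- cap (a joint): Orange cap's slide, m: 0 = home (start), grows toward the case's +y, 0.11 = fully back at its stop; it does not come off. Ball catches hold it home: about 9 N to pull it over the first 6 mm; from 6 to 12 mm they push it open; beyond, it slides at about 1.5 N and stays put. Closing takes the same 9 N between 12 and 6 mm, then it snaps to 0.
- cap_grip (a point): Middle of the upright orange bar on the cap, for pulling and pushing it: 50 mm across (case x), 16 mm thick along the slide (case y), 38 to 66 mm above the table; this point is 52 mm up, at case x 0, y 47.5 mm + joint. Axes as the case's. Cap: 66 mm wide, 95 mm long, roof top 38 mm above the table; inside 58 mm wide, 24 mm free over the cradle floor.
- cutter_mid (a point): Centre of the loose yellow box cutter, half-way up (7 mm). 25 mm (its x) by 150 mm (its y) by 14 mm (its z), 60 to 110 g, blade retracted but showing in the slot; grasp across the 25 mm, sides 11 mm high. Its -y end is the blade end, +y the butt with a black end; a black thumb slider stands on top 3 to 21 mm from the centre toward the butt.
- cutter: The same cutter; origin at the middle of its underside, axes as above.
- cutter_blade (a point): Middle of the cutter's blade end face (75 mm from its centre along its -y).
- red_tin: Bystander: loose round red and white tin, 63 mm across, 27 mm high; origin at the centre of its underside.
- marker: Bystander: loose white marker pen with a black cap, 17 x 135 x 16 mm, lying along its y; origin at the middle of its underside. It and the cutter may have swapped places.

How it is judged:
By the outcome, as a careful person would: the job done as asked, in the order asked, and still so for the second after the job is handed in, with the robot touching nothing.
It also fails if it takes over 64 s, if anything falls off the work surface, if the arm or the gripper's body presses on something with over 40 N, if the wrist force passes 120 N, or if a joint passes its speed limit or range.

ROBOT

A 6-joint arm with a two-finger parallel gripper is mounted at the origin on a cart in front of the work surface, level with it; the furniture and walls round the work are solid. World frame = base frame: x ahead of the robot, y to its left, z up, the work surface at z = 0. Lengths are in m, angles in rad, forces in N, time in s.
With the tool pointing down it reaches from about 0.35 to 0.85 m from the base axis. Payload 8.1 kg.
Tool frame: the origin (TCP) lies at the centre of the arm's flange, where the gripper is bolted on; the fingertips stand 186 mm ahead of it and the grasp point (between the pads) lies 167 mm ahead of it; x points along the fingers, y is the direction in which the jaws open and shut, and the axes are right-handed (so a half turn about x gives the same grasp; the last joint's range is limited). The gripper opens to 93 mm and grips with 3 to 60 N. Pads are 15 mm wide; open, the fingers measure 128 mm over their backs; the gripper's body (75 mm by 188 mm) begins 65 mm behind the grasp point.
Start: joints at [-1.351, 0.13, 1.488, -0, 1.523, -0.085], TCP at [0.18, -0.572, 0.405] pointing down, gripper open.
Joint ranges: [-2.96, 2.96], [-0.89, 2.26], [0.02, 2.5], [-1.34, 4.48], [0, 2.73], [-2.66, 2.66]. Speed limits (rad/s): [2.39, 2.39, 2.79, 3.14, 3.14, 3.14].

INTERFACE

Orientations are given as a 3x3 rotation matrix whose columns are the frame's x, y, z axes.
In Python, from rig import get_obs, read_camera, camera_model, workorder gives the robot as it stands.
- The arm moves only by the shell command python3 -m crank 'ROWS' [FORCE]. ROWS is a JSON object of lists of equal length, an entry for each row: "linear": the shift along the world's x, y, z in mm, a list of three; "twist": the turn about the world's z in degrees; "jaw": the finger opening in mm, from 0 to 93. A call has 1 to 12 rows; each row is the pose to reach, as a shift and turn from the pose commanded when the call began; what a row does not reach only later rows make up. A row lasts 1/8 s, in which the tool goes at most 62.5 mm and 10.7 degrees, less where a joint would pass 70% of its speed; a pose out of reach is approached as far as the arm can. A call with a gripper value outside its range is refused whole. The fingers move at their own pace and stop on an object; FORCE is the grip in N (left out, the last holds). Time passes only in rows, so rows that repeat a pose let the fingers close. It gives the time, the measured TCP pose, the force and the opening at its end, in the units of the state.
- get_obs(): the state, without advancing time (a new reading comes with each control period).
- read_camera(name): name is "side" or "top" or "wrist"; returns (picture, depth): 420x560x3 uint8, red, green, blue; 420x560 float32, m along the optical axis (not along the pixel's ray), 0 where there is no reading.
- camera_model(name): a dict with "fx", "fy", "cx", "cy" (pixels), "R" (3x3) and "t" (3): a world point X has camera coordinates R X + t. Camera axes: x right, y down, z forward; pixel columns grow to the right and rows downward; lengths in m; the calibration is good to about 2 mm. A picture is of the moment at which its call begins: read the wrist's pose just before it. camera_model takes no time and is no camera call; for the wrist camera it gives the pose at the moment of the call.
- workorder.sign_off(): hands the job in, once; it reports no verdict.
The state is a dict: "time": time; "joints": joint angles; "joint_velocities": joint speeds; "joint_torque": joint torques, N m; "tcp_pos": TCP position; "tcp_rot": TCP orientation; "force": force on the tool from outside, world axes, zero at the start; "ft_torque": the same for the moment, N m; "gripper_width": finger opening in m.
Only numpy, scipy, OpenCV 4.12 (cv2) and the standard library are available. Lean on these libraries where they do the work, as an engineer would, in place of code of your own. Each camera call takes 0.05 s, during which the arm holds its last target. There are 200 camera calls.

## Working session

There is one attempt and no reset: what is moved stays moved. The work goes in short steps, Python scripts to look and compute and a shell command to move; the robot and the scene stay as the last step left them, time stands still between calls to the robot, and variables do not carry over. Pictures are saved under pics/ and viewed, about 8 in all and at most 12, crops included, and the job is handed in when it is done.

```bash
mkdir -p pics; cat > h.py <<'E'
import numpy as np, cv2
from rig import get_obs, read_camera, camera_model, workorder
def snap(n,f):
    m=camera_model(n); im,d=read_camera(n); cv2.imwrite('pics/'+f,im[...,::-1]); np.savez('/tmp/'+n+'.npz',im=im,d=d,**m); return im,d,m
def ray(m,uv,z):
    uv=np.atleast_2d(uv).astype(float); R=np.array(m['R']);t=np.array(m['t'])
    c=-R.T@t; r=np.c_[(uv[:,0]-m['cx'])/m['fx'],(uv[:,1]-m['cy'])/m['fy'],np.ones(len(uv))]@R
    return c+r*((z-c[2])/r[:,2])[:,None]
def proj(m,X):
    p=np.atleast_2d(X)@np.array(m['R']).T+np.array(m['t']); return np.c_[m['fx']*p[:,0]/p[:,2]+m['cx'],m['fy']*p[:,1]/p[:,2]+m['cy']]
def cloud(m,d):
    v,u=np.indices(d.shape); R=np.array(m['R']);t=np.array(m['t'])
    p=np.stack([(u-m['cx'])/m['fx']*d,(v-m['cy'])/m['fy']*d,d],-1); return (p-t)@R
E
python3 - <<'E'
from h import *
a,_,m=snap('top','t0.png'); b,_,m2=snap('side','s0.png')
cv2.imwrite('pics/a0.png',cv2.resize(np.vstack([a,b]),None,fx=.71,fy=.71)[...,::-1])
o=get_obs();print(o['tcp_pos'],np.round(o['tcp_rot'],3),o['gripper_width'])
for q in(m,m2):print(-np.array(q['R']).T@q['t'],q['fx'])
E
```

```text
[ 0.18002182 -0.5721265   0.40381108] [[-0.     0.3   -0.954]
 [ 0.002 -0.954 -0.3  ]
 [-1.    -0.002 -0.   ]] 0.09285432740692044
[0.43893428 0.05225397 0.929502  ] 409.541395308719
[1.72275022 0.25680198 0.68551731] 503.02316870888313
```

View pics/t0.png

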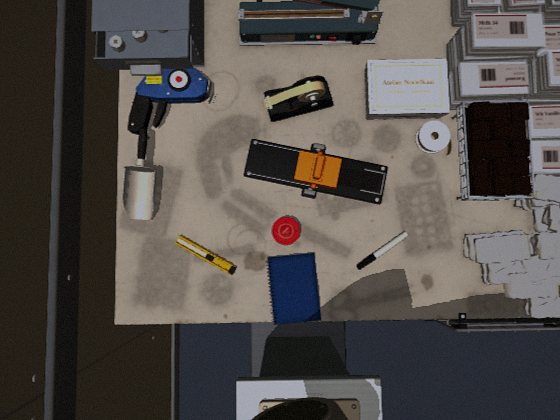

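View pics/s0.png

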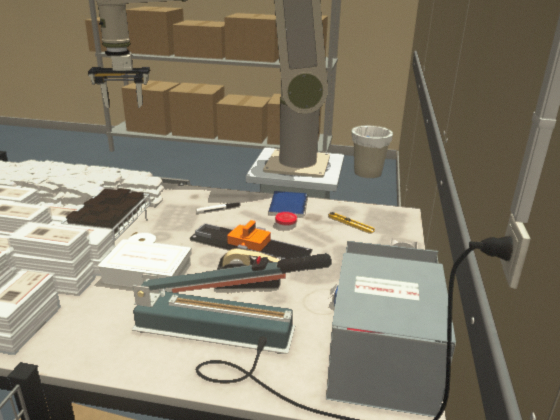

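The top view shows the case centred near (317,170) with the orange cap. The cutter is at (207,255), the tin at (286,230) and the marker at (382,250). Next I'll measure them and view enlarged crops to settle which way the case and cutter point.

```bash
python3 - <<'E'
from h import *
z=np.load('/tmp/top.npz'); m=z; im=z['im']; d=z['d']
c1=cv2.resize(im[125:215,235:400],None,fx=4.8,fy=4.8,interpolation=cv2.INTER_CUBIC)
c2=cv2.resize(im[225:285,165:250],None,fx=2.8,fy=2.8,interpolation=cv2.INTER_CUBIC)
W=np.zeros((600,792,3),np.uint8);W[:432,:792]=c1[:432,:792];W[432:600,:238]=c2[:168,:238]
cv2.imwrite('pics/c0.png',W[...,::-1])
hsv=cv2.cvtColor(im,cv2.COLOR_RGB2HSV)
P=cloud(m,d)
def blob(mask,box):
    k=np.zeros_like(mask);x0,y0,x1,y1=box;k[y0:y1,x0:x1]=mask[y0:y1,x0:x1]
    n,l,s,c=cv2.connectedComponentsWithStats(k.astype(np.uint8));i=1+np.argmax(s[1:,4]);return (l==i)
y=blob((hsv[...,0]>18)&(hsv[...,0]<35)&(hsv[...,1]>120)&(hsv[...,2]>80),(165,225,250,285))
o=blob((hsv[...,0]<18)&(hsv[...,1]>150)&(hsv[...,2]>90),(280,135,350,200))
k=blob((hsv[...,2]<70),(235,125,400,212))
for n,mk,h in(('cutter',y,.012),('cap',o,.038),('case',k|o,.010)):
    pts=np.argwhere(mk)[:,::-1]
    w=ray(m,pts,h)[:,:2].astype(np.float32);r=cv2.minAreaRect(w)
    print(n,mk.sum(),r,'depthz',np.percentile(P[mk][:,2],[10,50,90]),cv2.boxPoints(r).round(3).tolist())
E
```

```text
cutter 447 ((0.42901578545570374, 0.22557830810546875), (0.1453896164894104, 0.024775657802820206), 60.225250244140625) depthz [0.00332012 0.00854601 0.01184161] [[0.38199999928474426, 0.16899999976158142], [0.40400001406669617, 0.15600000321865082], [0.47600001096725464, 0.28299999237060547], [0.45399999618530273, 0.29499998688697815]]
cap 1279 ((0.6101438403129578, -0.02851061150431633), (0.09527181088924408, 0.08120261132717133), 77.08318328857422) depthz [0.03612577 0.03858202 0.06450281] [[0.5600000023841858, -0.06599999964237213], [0.6389999985694885, -0.08399999886751175], [0.6600000262260437, 0.008999999612569809], [0.5809999704360962, 0.027000000700354576]]
case 5272 ((0.6132029294967651, -0.02657051384449005), (0.3180482089519501, 0.12478015571832657), 77.93049621582031) depthz [0.00826682 0.01095149 0.0391685 ] [[0.5189999938011169, -0.16899999976158142], [0.640999972820282, -0.19499999284744263], [0.7070000171661377, 0.11599999666213989], [0.5849999785423279, 0.1420000046491623]]
```

View pics/c0.png

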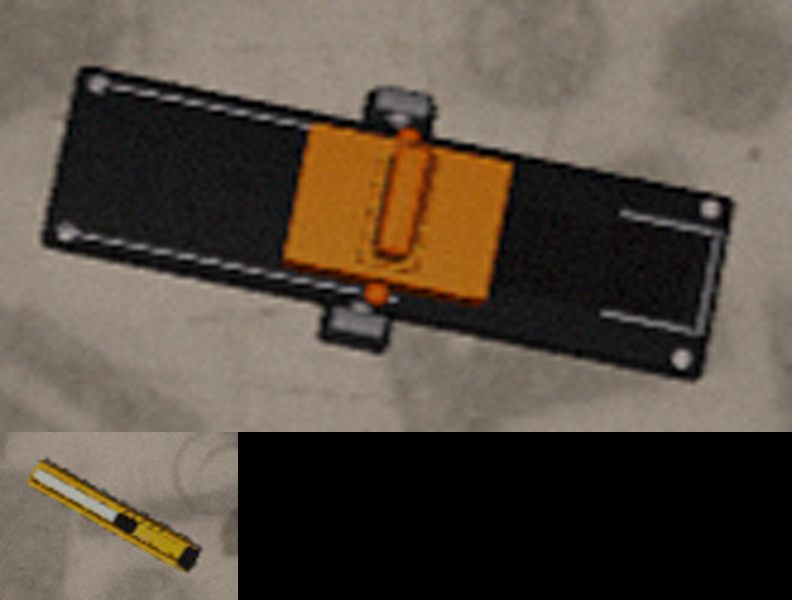

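The rails are on the left, so case +y runs along world yaw about 78°. The cradle is on the right. The cutter's blade end is its upper-left end, with its axis at about 60°. I'll move over the cap bar and refine with the wrist camera.

```bash
python3 -m crank '{"linear":[[36,45,0],[72,90,0],[108,135,0],[144,181,0],[180,226,0],[216,271,0],[252,317,0],[288,362,0],[324,407,0],[360,452,0],[396,498,0],[432,543,0]],"twist":[-3,-6,-9,-12,-15,-18,-21,-24,-27,-29.5,-29.5,-29.5],"jaw":[93,93,93,93,93,93,93,93,93,93,93,93]}' 
python3 -m crank '{"linear":[[0,0,-20],[0,0,-40],[0,0,-60],[0,0,-60],[0,0,-60]],"twist":[0,0,0,0,0],"jaw":[60,60,60,60,60]}'
cat > meas.py <<'E'
from h import *
import sys
o=get_obs();p=np.array(o['tcp_pos']);R=np.array(o['tcp_rot']);im,d,m=snap('wrist',sys.argv[1])
print('grasp',p+R[:,0]*.167,'jawyaw',np.degrees(np.arctan2(R[1,1],R[0,1])),'F',o['force'],'t',o['time'],'w',o['gripper_width'],'cam',-np.array(m['R']).T@m['t'])
h=cv2.cvtColor(im,cv2.COLOR_RGB2HSV);P=cloud(m,d)
org=(h[...,0]<18)&(h[...,1]>150)&(h[...,2]>60)&(d>0)
def rect(mk,z,n):
    mk=cv2.morphologyEx(mk.astype(np.uint8),cv2.MORPH_OPEN,np.ones((5,5)))
    k,l,s,c=cv2.connectedComponentsWithStats(mk)
    if k<2: print(n,'none');return
    u=np.argwhere(l==1+np.argmax(s[1:,4]))[:,::-1]
    r=cv2.minAreaRect(ray(m,u,z)[:,:2].astype(np.float32));print(n,len(u),r)
rect(org&(P[...,2]>.058),.066,'bartop'); rect(org&(abs(P[...,2]-.038)<.008),.038,'roof')
rect((h[...,0]>18)&(h[...,0]<35)&(h[...,1]>110)&(h[...,2]>60),.012,'yellow')
E
python3 meas.py w1.png
```

```text
time: 1.6
tcp_pos: [0.6129, -0.0276, 0.4043]
tcp_rot: [[-0.001, -0.208, -0.978], [-0.0, -0.978, 0.208], [-1.0, 0.0, 0.001]]
force: [1.1, -0.5, 0.9]
gripper_width: 0.093
time: 2.22
tcp_pos: [0.6119, -0.0301, 0.3453]
tcp_rot: [[0.001, -0.21, -0.978], [-0.0, -0.978, 0.21], [-1.0, -0.0, -0.001]]
force: [0.4, -0.2, 1.0]
gripper_width: 0.0604
grasp [ 0.612034   -0.03016213  0.17825092] jawyaw -102.1065192834909 F [ 0.36227753 -0.21903398  0.97050272] t 2.225 w 0.06039852066028104 cam [ 0.6822749  -0.0451314   0.32424299]
bartop 121 ((0.6319915056228638, -0.031101269647479057), (0.0095724081620574, 0.009710418060421944), 77.91204833984375)
roof 836 ((0.594680666923523, -0.06401854753494263), (0.019546063616871834, 0.04695587232708931), 77.91657257080078)
yellow 9125 ((0.372176855802536, -0.08925533294677734), (0.49297067523002625, 0.04239516332745552), 77.9325942993164)
```

View pics/w1.png

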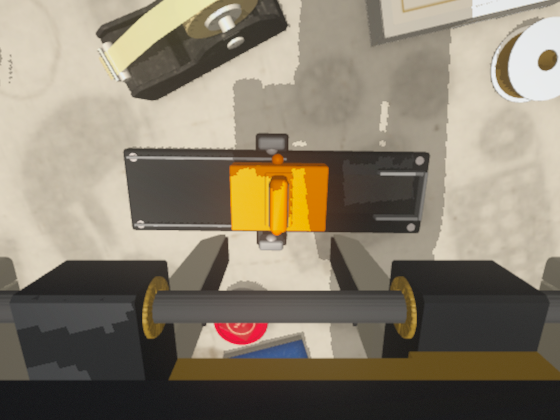

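The wrist picture shows the plate spanning (125,149)–(429,232), the roof (230,164)–(328,231) and the bar at about (278,205). The orange hue threshold was too tight, so I'm recomputing from the saved frame.

```bash
python3 - <<'E'
from h import *
m=np.load('/tmp/wrist.npz');im=m['im'];P=cloud(m,m['d']);h=cv2.cvtColor(im,cv2.COLOR_RGB2HSV)
box=np.zeros(im.shape[:2],bool);box[140:245,110:440]=1
org=(h[...,0]<24)&(h[...,1]>190)&(h[...,2]>80)&box
a=np.radians(77.93);ey=np.array([np.cos(a),np.sin(a)]);ex=np.array([ey[1],-ey[0]])
def ext(mk,z,n):
    w=ray(m,np.argwhere(mk)[:,::-1],z)[:,:2]
    X=w@ex;Y=w@ey;q=np.percentile
    lo,hi=q(X,[.5,99.5]);l2,h2=q(Y,[.5,99.5]);c=ex*(lo+hi)/2+ey*(l2+h2)/2
    print(n,mk.sum(),'size',hi-lo,h2-l2,'ctr',c)
roof=org&(abs(P[...,2]-.038)<.01);ext(roof,.038,'roof')
ext(org&(P[...,2]>.057),.066,'bar')
pl=box&(P[...,2]<.02)&(h[...,2]<75)
pl=cv2.morphologyEx(pl.astype(np.uint8),cv2.MORPH_OPEN,np.ones((9,9)))>0
pl[:,255:292]=0;ext(pl,.010,'plate')
for n,uv,z in(('roof-corners',[(230,165),(328,165),(328,231),(230,231)],.038),('plate',[(125,149),(428,153),(428,232),(128,232)],.01)):
    print(n,ray(m,uv,z)[:,:2].round(4).tolist())
E
```

```text
roof 5273 size 0.06621518402835802 0.09313416725946036 ctr [ 0.61190004 -0.02956262]
bar 933 size 0.04948794799644518 0.03493428646885027 ctr [ 0.61108529 -0.03800377]
plate 7047 size 0.08697026613531866 0.1327737394026271 ctr [ 0.59343188 -0.11065963]
roof-corners [[0.653, 0.0087], [0.6336, -0.0819], [0.5681, -0.0708], [0.5887, 0.0254]]
plate [[0.6885, 0.115], [0.6195, -0.1881], [0.5327, -0.1809], [0.602, 0.1426]]
```

Roof size matches the spec (66×93 mm) and its centre (0.612,−0.030) is within 1 mm of the gripper. I'll descend, grip the bar and pull.

```bash
python3 -m crank '{"linear":[[0,0,-40],[0,0,-75],[0,0,-100],[0,0,-112],[0,0,-116],[0,0,-116],[0,0,-116],[0,0,-116],[0,0,-116],[0,0,-116],[0,0,-116]],"twist":[0,0,0,0,0,0,0,0,0,0,0],"jaw":[60,60,60,60,60,60,0,0,0,0,0]}' 45
python3 -m crank '{"linear":[[1,5,0],[2,10,0],[4,18,0],[6,30,0],[9,43,0],[12,56,0],[15,69,0],[17,81,0],[19,91,0],[21,100,0],[23,107.5,0],[23,107.5,0]],"twist":[0,0,0,0,0,0,0,0,0,0,0,0],"jaw":[0,0,0,0,0,0,0,0,0,0,0,0]}'
python3 -m crank '{"linear":[[0.4,2,0],[0.6,3,0],[0.6,3,0]],"twist":[0,0,0],"jaw":[0,0,0]}'
```

```text
time: 3.65
tcp_pos: [0.6121, -0.0294, 0.2287]
tcp_rot: [[-0.0, -0.209, -0.978], [0.0, -0.978, 0.209], [-1.0, 0.0, 0.0]]
force: [-0.4, -0.3, 1.0]
gripper_width: 0.0157
time: 5.15
tcp_pos: [0.6359, 0.0783, 0.2287]
tcp_rot: [[0.002, -0.208, -0.978], [-0.002, -0.978, 0.208], [-1.0, 0.001, -0.003]]
force: [6.1, -7.1, -4.0]
gripper_width: 0.0157
time: 5.52
tcp_pos: [0.6362, 0.0791, 0.2286]
tcp_rot: [[0.001, -0.209, -0.978], [-0.005, -0.978, 0.209], [-1.0, 0.005, -0.002]]
force: [4.6, -17.5, -2.1]
gripper_width: 0.0158
```

The cap reached its stop: it moved 110 mm and the force rose to 17 N. I'll release, rise and go to the cutter.

```bash
python3 -m crank '{"linear":[[0,-1,0],[0,-1,0],[0,-1,0],[0,-1,50],[0,-1,100],[0,-1,110],[-40,28,110],[-80,56,110],[-120,84,110],[-160,112,110],[-190,132,110],[-208,145,110]],"twist":[0,0,0,0,0,0,9,18,28,38,48,58],"jaw":[60,60,60,60,60,60,60,60,60,60,60,60]}'
python3 -m crank '{"linear":[[0,0,0],[0,0,0],[0,0,0],[0,0,0]],"twist":[8,14,14,14],"jaw":[60,60,60,60]}'
sed -i 's/<24//; /^rect((h/s/>18/>22/' meas.py; python3 meas.py w2.png; python3 -c "
from h import *
snap('top','t2.png')
m=np.load('/tmp/top.npz');im=m['im'];h=cv2.cvtColor(im,cv2.COLOR_RGB2HSV)
mk=(h[...,0]<18)&(h[...,1]>150)&(h[...,2]>90);k=np.zeros_like(mk);k[110:215,225:400]=mk[110:215,225:400]
w=ray(m,np.argwhere(k)[:,::-1],.038)[:,:2].astype(np.float32);print('cap',cv2.minAreaRect(w))"
```

```text
time: 7.02
tcp_pos: [0.4257, 0.2272, 0.3377]
tcp_rot: [[-0.002, 0.724, -0.69], [-0.0, -0.69, -0.724], [-1.0, -0.001, 0.001]]
force: [0.1, 0.9, -0.3]
gripper_width: 0.0603
time: 7.52
tcp_pos: [0.4275, 0.2262, 0.3382]
tcp_rot: [[-0.001, 0.865, -0.502], [-0.0, -0.502, -0.865], [-1.0, -0.001, 0.001]]
force: [0.2, -0.3, 0.0]
gripper_width: 0.0598
grasp [0.42734875 0.22616361 0.17123382] jawyaw -30.16419918822416 F [ 0.21377078 -0.26988844  0.02688022] t 7.525 w 0.05976067582795974 cam [0.46330975 0.28914693 0.31715507]
bartop 125 ((0.6100843548774719, 0.08903241902589798), (0.015484742820262909, 0.006890492048114538), 72.61817932128906)
roof 505 ((0.6049870848655701, 0.07388134300708771), (0.03771423175930977, 0.018952829763293266), 75.42755126953125)
yellow 359 ((0.4538201689720154, 0.26040521264076233), (0.056273091584444046, 0.005996917374432087), 60.04648208618164)
cap ((0.6350155472755432, 0.0780114233493805), (0.09533801674842834, 0.08092405647039413), 77.64690399169922)
```

View pics/w2.png

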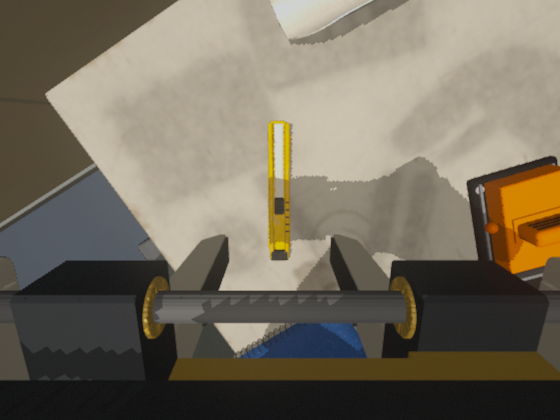

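The cutter is aligned with the image columns (268–292), with its blade end at row 121 and butt at row 260. From the top camera the cap moved 109.4 mm, so it is fully back.

```bash
python3 - <<'E'
from h import *
m=np.load('/tmp/wrist.npz');im=m['im'];h=cv2.cvtColor(im,cv2.COLOR_RGB2HSV)
y=(h[...,0]>20)&(h[...,1]>130)&(h[...,2]>90);k=np.zeros_like(y);k[115:262,262:298]=y[115:262,262:298]
r=cv2.minAreaRect(ray(m,np.argwhere(k)[:,::-1],.012)[:,:2].astype(np.float32));print(k.sum(),r)
b=ray(m,[(280,121.5),(280,260)],.012);print(b,np.linalg.norm(b[0]-b[1]))
E
```

```text
1937 ((0.42600157856941223, 0.22744831442832947), (0.1449490338563919, 0.022785233333706856), 59.83393859863281)
[[0.46345349 0.28896462 0.012     ]
 [0.38979605 0.1619117  0.012     ]] 0.14686000624839565
```

```bash
python3 -m crank '{"linear":[[-1,-2,-50],[-1,-2,-95],[-1,-2,-130],[-1,-2,-145],[-1,-2,-150],[-1,-2,-150],[-1,-2,-150],[-1,-2,-150],[-1,-2,-150],[-1,-2,-150],[-1,-2,-150],[-1,-2,-150]],"twist":[0,0,0,0,0,0,0,0,0,0,0,0],"jaw":[60,60,60,60,60,60,60,0,0,0,0,0]}' 30
python3 -m crank '{"linear":[[0,0,5],[0,0,25],[0,0,55],[0,0,90],[0,0,110],[0,0,110]],"twist":[0,0,0,0,0,0],"jaw":[0,0,0,0,0,0]}'
python3 meas.py w3.png | head -1; python3 -c "
from h import *
im,d,m=snap('side','s3.png')
" 
```

```text
time: 9.12
tcp_pos: [0.4267, 0.2242, 0.1887]
tcp_rot: [[-0.0, 0.866, -0.501], [-0.0, -0.501, -0.866], [-1.0, -0.0, 0.0]]
force: [-0.2, -0.4, -0.6]
gripper_width: 0.0233
time: 9.88
tcp_pos: [0.4274, 0.2244, 0.3008]
tcp_rot: [[0.004, 0.866, -0.501], [0.002, -0.501, -0.866], [-1.0, 0.002, -0.003]]
force: [-0.8, -0.5, -1.2]
gripper_width: 0.0236
grasp [0.42804748 0.22469458 0.13378423] jawyaw -30.03792647104424 F [-0.75043156 -0.48419262 -1.21857359] t 9.875 w 0.02359054538564342 cam [0.46318462 0.28750363 0.27996599]
```

View pics/w3.png

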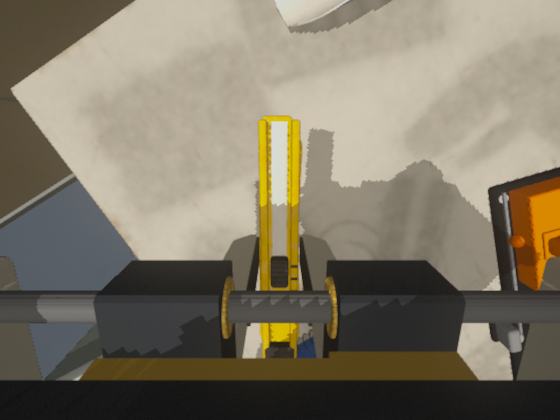

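The cutter is held square (rows 116–355, columns 258–300). I'll carry it to the cradle, stopping high to check.

```bash
python3 -m crank '{"linear":[[10,-18,0],[35,-62,0],[62,-110,0],[90,-160,0],[118,-210,0],[145,-257,0],[165,-292,0],[173.5,-307.5,0],[173.5,-307.5,0],[173.5,-307.5,0],[173.5,-307.5,-40],[173.5,-307.5,-40]],"twist":[1,4,7,10,13,16,18,18,18,18,18,18],"jaw":[0,0,0,0,0,0,0,0,0,0,0,0]}'
python3 -m crank '{"linear":[[0,0,0],[0,0,0]],"twist":[0,0],"jaw":[0,0]}'
python3 meas.py w4.png | head -1; python3 -c "
from h import *
im,d,m=snap('top','t4.png')"
```

```text
time: 11.48
tcp_pos: [0.598, -0.0815, 0.2553]
tcp_rot: [[-0.007, 0.978, -0.207], [0.002, -0.207, -0.978], [-1.0, -0.007, -0.0]]
force: [-0.9, 1.1, -0.6]
gripper_width: 0.0235
time: 11.72
tcp_pos: [0.6008, -0.0831, 0.2607]
tcp_rot: [[0.003, 0.978, -0.208], [-0.001, -0.208, -0.978], [-1.0, 0.003, 0.0]]
force: [-0.3, -0.5, -1.1]
gripper_width: 0.0236
grasp [ 0.60123675 -0.08317146  0.0936799 ] jawyaw -12.008201038067057 F [-0.32152133 -0.48147122 -1.06564721] t 11.725 w 0.023583021609059614 cam [ 0.61534381 -0.01191011  0.23966254]
```

View pics/w4.png

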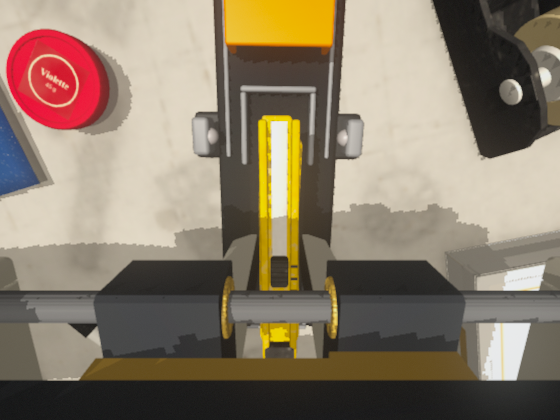

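It's centred: cradle walls are at columns 244 and 315, the cutter is centred at 279, and the blade points toward the cap. Lowering.

```bash
python3 -m crank '{"linear":[[0,0,-20],[0,0,-40],[0,0,-50],[0,0,-55],[0,0,-58],[0,0,-59],[0,0,-59],[0,0,-59]],"twist":[0,0,0,0,0,0,0,0],"jaw":[0,0,0,0,0,0,0,0]}'
python3 -m crank '{"linear":[[0,0,-0.5],[0,0,-1],[0,0,-1],[0,0,-1]],"twist":[0,0,0,0],"jaw":[0,0,0,0]}'
```

```text
time: 12.82
tcp_pos: [0.6004, -0.0834, 0.2002]
tcp_rot: [[0.001, 0.978, -0.208], [-0.0, -0.208, -0.978], [-1.0, 0.001, -0.0]]
force: [-0.2, 0.1, -0.0]
gripper_width: 0.0236
time: 13.32
tcp_pos: [0.6002, -0.0833, 0.1988]
tcp_rot: [[0.0, 0.978, -0.209], [-0.0, -0.209, -0.978], [-1.0, 0.0, -0.0]]
force: [0.1, -0.5, -0.7]
gripper_width: 0.0237
```

```bash
python3 -m crank '{"linear":[[0,0,-0.4],[0,0,-0.8],[0,0,-0.8]],"twist":[0,0,0],"jaw":[0,0,0]}'
```

```text
time: 13.7
tcp_pos: [0.6003, -0.0833, 0.1987]
tcp_rot: [[0.0, 0.978, -0.209], [-0.0, -0.209, -0.978], [-1.0, 0.0, 0.0]]
force: [-3.3, 1.3, 6.4]
gripper_width: 0.0235
```

There is gentle contact of 6 N upward, so the cutter is seated. Release, rise and look.

```bash
python3 -m crank '{"linear":[[0,0,0.5],[0,0,0.5],[0,0,0.5],[0,0,0.5],[0,0,30],[0,0,70],[0,0,110],[0,0,130],[0,0,130]],"twist":[0,0,0,0,0,0,0,0,0],"jaw":[45,45,45,45,45,45,45,45,45]}'
python3 meas.py w5.png | head -1
```

```text
time: 14.82
tcp_pos: [0.6007, -0.0835, 0.3294]
tcp_rot: [[0.003, 0.978, -0.209], [-0.001, -0.209, -0.978], [-1.0, 0.003, 0.0]]
force: [0.9, 1.0, 0.1]
gripper_width: 0.0453
grasp [ 0.60124805 -0.0835629   0.16236706] jawyaw -12.036417629596453 F [0.94978566 0.98399431 0.13551163] t 14.825 w 0.04529831302505587 cam [ 0.61530751 -0.01230768  0.3083376 ]
```

View pics/w5.png

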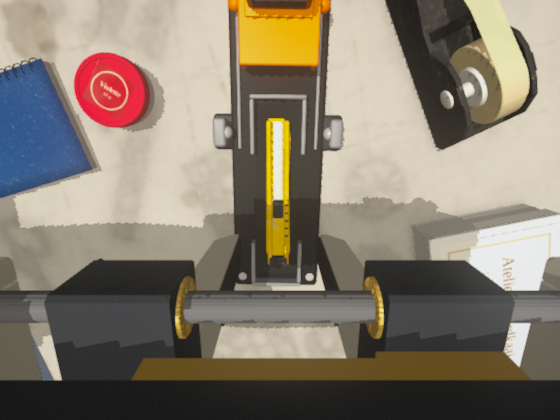

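The cutter lies straight in the cradle (columns 266–290 between walls 252 and 306, rows 119–265), blade toward the cap. Now to the bar.

```bash
python3 -m crank '{"linear":[[5,23,0],[10,46,0],[15,69,0],[20,92,0],[25,115,0],[30,138,0],[34.5,161.5,0],[34.5,161.5,0],[34.5,161.5,0],[34.5,161.5,0],[34.5,161.5,0],[34.5,161.5,0]],"twist":[-10,-20,-30,-40,-50,-60,-70,-80,-90,-90,-90,-90],"jaw":[60,60,60,60,60,60,60,60,60,60,60,60]}'
python3 -m crank '{"linear":[[0,0,-40],[0,0,-75],[0,0,-95],[0,0,-100],[0,0,-100],[0,0,-100],[0,0,-100],[0,0,-100],[0,0,-100],[0,0,-100]],"twist":[0,0,0,0,0,0,0,0,0,0],"jaw":[60,60,60,60,60,0,0,0,0,0]}' 45
```

```text
time: 16.38
tcp_pos: [0.6345, 0.0781, 0.3273]
tcp_rot: [[-0.001, -0.206, -0.978], [-0.0, -0.978, 0.206], [-1.0, 0.0, 0.001]]
force: [-0.2, -0.0, -0.3]
gripper_width: 0.0603
time: 17.62
tcp_pos: [0.6347, 0.0781, 0.2279]
tcp_rot: [[-0.0, -0.209, -0.978], [0.0, -0.978, 0.209], [-1.0, -0.0, 0.0]]
force: [-0.3, -0.1, 1.5]
gripper_width: 0.0156
```

```bash
python3 -m crank '{"linear":[[-1,-5,0],[-4,-17,0],[-6,-29,0],[-9,-41,0],[-11,-53,0],[-14,-65,0],[-16,-76,0],[-18,-85,0],[-19,-90,0]],"twist":[0,0,0,0,0,0,0,0,0],"jaw":[0,0,0,0,0,0,0,0,0]}'
python3 -m crank '{"linear":[[-1,-5,0],[-2,-10,0],[-3,-14,0],[-4,-18,0],[-4,-19,0],[-4,-19,0]],"twist":[0,0,0,0,0,0],"jaw":[0,0,0,0,0,0]}'
```

```text
time: 18.75
tcp_pos: [0.6147, -0.0128, 0.2279]
tcp_rot: [[-0.003, -0.209, -0.978], [0.0, -0.978, 0.209], [-1.0, 0.0, 0.003]]
force: [-8.6, 3.3, 6.9]
gripper_width: 0.0159
time: 19.5
tcp_pos: [0.6108, -0.0297, 0.2279]
tcp_rot: [[-0.002, -0.208, -0.978], [0.003, -0.978, 0.208], [-1.0, -0.003, 0.003]]
force: [-7.6, 12.4, 7.4]
gripper_width: 0.0155
```

The cap is at its home position (the initial bar y was −0.0294) and pressing against the stop. I'll release, rise, move clear and verify.

```bash
python3 -m crank '{"linear":[[0,1,0],[0,1,0],[0,1,0],[0,1,40],[0,1,90],[0,1,120],[-30,-50,120],[-60,-100,120],[-60,-150,120],[-60,-200,120],[-60,-250,120],[-60,-250,120]],"twist":[0,0,0,0,0,0,0,0,0,0,0,0],"jaw":[60,60,60,60,60,60,60,60,60,60,60,60]}'
python3 - <<'E'
from h import *
a=np.load('/tmp/top.npz')['im']
im,d,m=snap('top','t6.png');h=cv2.cvtColor(im,cv2.COLOR_RGB2HSV)
mk=(h[...,0]<18)&(h[...,1]>150)&(h[...,2]>90);k=np.zeros_like(mk);k[125:215,280:350]=mk[125:215,280:350]
print('cap',cv2.minAreaRect(ray(m,np.argwhere(k)[:,::-1],.038)[:,:2].astype(np.float32)))
red=((h[...,0]>172)|(h[...,0]<5))&(h[...,1]>150)&(h[...,2]>80);red[:205]=0;red[255:]=0;red[:,:260]=0;red[:,310:]=0
print('tin px',np.argwhere(red).mean(0)[::-1])
im0=cv2.imread('pics/t0.png');h0=cv2.cvtColor(im0,cv2.COLOR_BGR2HSV)
red=((h0[...,0]>172)|(h0[...,0]<5))&(h0[...,1]>150)&(h0[...,2]>80);red[:205]=0;red[255:]=0;red[:,:260]=0;red[:,310:]=0
print('tin0',np.argwhere(red).mean(0)[::-1])
W=np.zeros((600,792,3),np.uint8);W[:432]=cv2.resize(im[125:215,235:400],(792,432),interpolation=2);W[432:,:420]=cv2.resize(im[215:280,250:412],(420,168))
cv2.imwrite('pics/c6.png',W[...,::-1])
E
```

```text
time: 21.0
tcp_pos: [0.5509, -0.2845, 0.3477]
tcp_rot: [[-0.0, -0.213, -0.977], [-0.001, -0.977, 0.213], [-1.0, 0.001, -0.0]]
force: [-0.5, 0.6, 0.4]
gripper_width: 0.0602
cap ((0.6094734072685242, -0.02858816087245941), (0.09569120407104492, 0.08247514069080353), 77.04117584228516)
tin px [285.5375817  230.44281046]
tin0 [285.5147541  230.45081967]
```

View pics/c6.png

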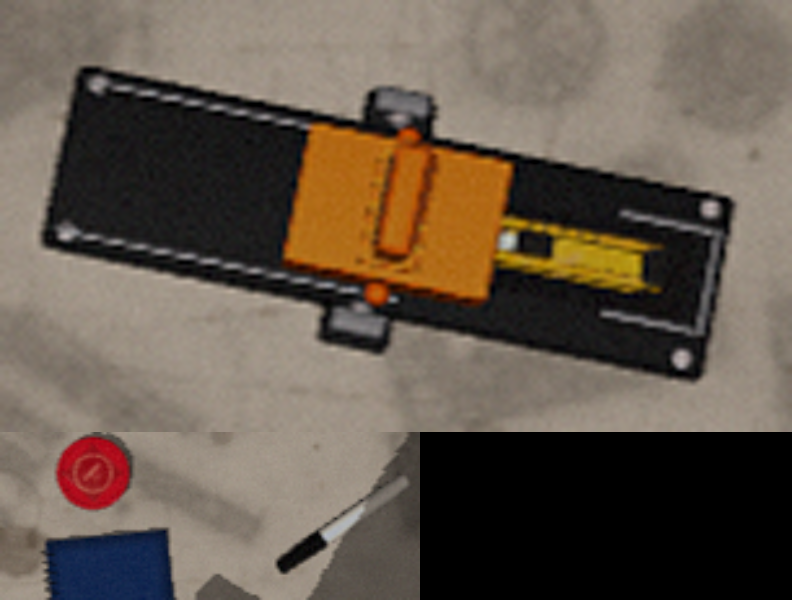

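The cap is in the same pixels as at the start, covering the blade end, with the cutter's butt visible in the cradle. The tin and marker haven't moved. Handing in.

```bash
python3 -c "
from rig import workorder
print(workorder.sign_off())"
```

```text
the job is handed in; nothing more can be done
None
```

The box cutter is in its case with the cap closed over the blade end, and I handed the job in at about 21 s of the 64 s allowed.

- **Pulling the cap:** I gripped the bar and pulled it back until the force rose at the stop. The top camera measured 109.4 mm of travel against the 110 mm specified.
- **Placing the cutter:** I picked it up and turned it about 18°, then set it in the cradle with its blade end toward the cap. It touched down with about 6 N before I let go.
- **Closing the cap:** I pushed it back until it pressed against its stop, then let go and moved the arm clear.

**Last checks:**
- The cap centre is within about 0.7 mm of its starting home position in the top view. I judged the snap from that position and the force at the stop, as the snap itself can't be seen.
- The cutter lies straight in the cradle, same side up.
- The tin moved less than 0.1 pixel. I checked the marker only by eye, and it looked unmoved.

None of these last checks failed. The only errors came earlier: my first colour threshold in the wrist view was too tight, so I redid that measurement before moving on it. Separate measurements of the case position agreed to about 2 mm, well inside the cradle's clearance.

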